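Set the castors out on an upturned dolly

TASK

The small wooden dolly lies upside down on the bench: stand its four small castors on its four corner blocks, wheels up, one to a block, each plate centred and square on its block, ready to be screwed down. The two swivel castors go at the end with the hand slot, the two fixed castors at the plain end with their wheels rolling along the dolly's length (towards the slot end). Leave the odd larger castor and the box of screws where they stand.

Things in the scene. Friction and masses are not known exactly. Their poses are not given: they have to be found in the camera images.
- swivel_1_c (a point): Swivel castor, wheel up; one of two alike. Plate 60x60x4 mm, round ball race, leaning fork with grey wheel 50 mm across, black brake pedal low behind it to 57 mm from the plate centre; brake on: nothing turns. 70 mm high, 0.18 kg. Point: on plate centre line, 35 mm above its underside. z up; x towards the wheel: axle 20 mm along +x, 10 mm above the point; y along axle. Grip fork at axle, 30 mm wide along y.
- swivel_2_c (a point): Swivel castor, wheel up; one of two alike. Plate 60x60x4 mm, round ball race, leaning fork with grey wheel 50 mm across, black brake pedal low behind it to 57 mm from the plate centre; brake on: nothing turns. 70 mm high, 0.18 kg. Point: on plate centre line, 35 mm above its underside. z up; x towards the wheel: axle 20 mm along +x, 10 mm above the point; y along axle. Grip fork at axle, 30 mm wide along y.
- fixed_1_c (a point): Fixed castor, wheel up; one of two alike. Plate 60x60x4 mm, two upright triangular cheeks, grey wheel 50 mm across right over the plate centre; no ball race, no pedal. 70 mm high, 0.15 kg. Point: on plate centre line, 35 mm above its underside. z up; y along the axle, which is 10 mm above the point; x the way it rolls; sides of plate along x, y. Grip cheeks at axle, 30 mm wide along y.
- fixed_2_c (a point): Fixed castor, wheel up; one of two alike. Plate 60x60x4 mm, two upright triangular cheeks, grey wheel 50 mm across right over the plate centre; no ball race, no pedal. 70 mm high, 0.15 kg. Point: on plate centre line, 35 mm above its underside. z up; y along the axle, which is 10 mm above the point; x the way it rolls; sides of plate along x, y. Grip cheeks at axle, 30 mm wide along y.
- block_slot_1: Plywood corner block 75x75x9 mm of the upturned dolly, which cannot shift; one of two at the end whose cross board has a dark hand slot 82x30 mm in its middle. Origin: centre of its underside; top face 9 mm higher (45 mm above the bench). z up; y along the dolly's length (end to end, either way); x across it. Its mate on this end is 170 mm off along x, the other end 240 mm along y.
- block_slot_2: Plywood corner block 75x75x9 mm of the upturned dolly, which cannot shift; one of two at the end whose cross board has a dark hand slot 82x30 mm in its middle. Origin: centre of its underside; top face 9 mm higher (45 mm above the bench). z up; y along the dolly's length (end to end, either way); x across it. Its mate on this end is 170 mm off along x, the other end 240 mm along y.
- block_plain_1: Plywood corner block 75x75x9 mm of the upturned dolly, which cannot shift; one of two at the end whose cross board is plain, no slot. Origin: centre of its underside; top face 9 mm higher (45 mm above the bench). z up; y along the dolly's length (end to end, either way); x across it. Its mate on this end is 170 mm off along x, the other end 240 mm along y.
- block_plain_2: Plywood corner block 75x75x9 mm of the upturned dolly, which cannot shift; one of two at the end whose cross board is plain, no slot. Origin: centre of its underside; top face 9 mm higher (45 mm above the bench). z up; y along the dolly's length (end to end, either way); x across it. Its mate on this end is 170 mm off along x, the other end 240 mm along y.
- big_castor_c (a point): Odd larger fixed castor, not for this dolly: 90 x 90 mm plate, wheel 75 mm across, 105 mm high, about 0.42 kg, standing wheel up among the others. The point is on its centre line, 52 mm above its underside.
- screw_box_c (a point): Closed cardboard box of screws, 80 (x) x 60 (y) x 40 mm high, about 0.3 kg, standing among the castors. The point is its centre.

How it is judged (in metres and radians):
At the end, for the whole second after the job is handed in: Swivel castors on the two slot-end blocks, fixed ones on the two plain-end blocks, one to a block: centred within 12 mm, flat, upright within 0.1 rad, square within 0.2 rad (swivels any quarter turn; fixed ones rolling along the dolly, either way round), released and at rest ((((horizontal distance between swivel_1_c and block_slot_1 below 0.012 m and z of swivel_1_c in the frame of block_slot_1 between 0.039 and 0.05 m and (angle between the x axis of swivel_1_c and the y axis of block_slot_1, either way round below 0.2 rad or angle between the x axis of swivel_1_c and the x axis of block_slot_1, either way round below 0.2 rad)) and (horizontal distance between swivel_2_c and block_slot_2 below 0.012 m and z of swivel_2_c in the frame of block_slot_2 between 0.039 and 0.05 m and (angle between the x axis of swivel_2_c and the y axis of block_slot_2, either way round below 0.2 rad or angle between the x axis of swivel_2_c and the x axis of block_slot_2, either way round below 0.2 rad))) or ((horizontal distance between swivel_1_c and block_slot_2 below 0.012 m and z of swivel_1_c in the frame of block_slot_2 between 0.039 and 0.05 m and (angle between the x axis of swivel_1_c and the y axis of block_slot_2, either way round below 0.2 rad or angle between the x axis of swivel_1_c and the x axis of block_slot_2, either way round below 0.2 rad)) and (horizontal distance between swivel_2_c and block_slot_1 below 0.012 m and z of swivel_2_c in the frame of block_slot_1 between 0.039 and 0.05 m and (angle between the x axis of swivel_2_c and the y axis of block_slot_1, either way round below 0.2 rad or angle between the x axis of swivel_2_c and the x axis of block_slot_1, either way round below 0.2 rad)))) and (((horizontal distance between fixed_1_c and block_plain_1 below 0.012 m and z of fixed_1_c in the frame of block_plain_1 between 0.039 and 0.05 m and angle between the x axis of fixed_1_c and the y axis of block_plain_1, either way round below 0.2 rad) and (horizontal distance between fixed_2_c and block_plain_2 below 0.012 m and z of fixed_2_c in the frame of block_plain_2 between 0.039 and 0.05 m and angle between the x axis of fixed_2_c and the y axis of block_plain_2, either way round below 0.2 rad)) or ((horizontal distance between fixed_1_c and block_plain_2 below 0.012 m and z of fixed_1_c in the frame of block_plain_2 between 0.039 and 0.05 m and angle between the x axis of fixed_1_c and the y axis of block_plain_2, either way round below 0.2 rad) and (horizontal distance between fixed_2_c and block_plain_1 below 0.012 m and z of fixed_2_c in the frame of block_plain_1 between 0.039 and 0.05 m and angle between the x axis of fixed_2_c and the y axis of block_plain_1, either way round below 0.2 rad))) and angle between each of swivel_1_c, swivel_2_c, fixed_1_c, fixed_2_c's own z axis and vertical below 0.1 rad and linear speed of each of swivel_1, swivel_2, fixed_1, fixed_2 below 0.02 m/s and contact force between the fingers and swivel_1 below 0.1 N and contact force between the fingers and swivel_2 below 0.1 N and contact force between the fingers and fixed_1 below 0.1 N and contact force between the fingers and fixed_2 below 0.1 N); the robot touches nothing.
It fails at once if the larger castor is moved from its place (more than 20 mm) (distance of big_castor_c from where it was at the start of the episode above 0.02 m).
It fails at once if the box of screws is moved from its place (more than 20 mm) (distance of screw_box_c from where it was at the start of the episode above 0.02 m).
It also fails if it takes over 106 s, if anything falls off the work surface, if the arm or the gripper's body presses on something with over 40 N, if the wrist force passes 120 N, or if a joint passes its speed limit or range.

ROBOT

A 7-joint arm with a two-finger parallel gripper is mounted at the origin on the work surface. World frame = base frame: x ahead of the robot, y to its left, z up, the work surface at z = 0. Lengths are in mm, angles in rad, forces in N, time in s.
With the tool pointing down it reaches from about 400 to 875 mm from the base axis. Payload 4.4 kg.
Tool frame: the origin (TCP) lies at the very end of the fingers, on their centre line; the grasp point (between the pads) lies 19 mm behind it; z points along the fingers, x is the direction in which the jaws open and shut, and the axes are right-handed (so a half turn about z gives the same grasp; the last joint's range is limited). The gripper opens to 85 mm and grips with 20 to 120 N. Pads are 22 mm wide; open, the fingers measure 114 mm over their backs; the gripper's body (76 mm by 85 mm) begins 54 mm behind the grasp point. The pads swing forward as they close: fully open they stand 13 mm farther back than shut.
Start: joints at [-1.313, 0.628, 0.038, 1.517, -0.027, 0.996, -0.02], TCP at [206.788, 616.244, 231.313] pointing down, gripper open.
Joint ranges: [-3.06, 3.06], [-0.37, 2.12], [-1.25, 1.32], [0.18, 2.47], [-1.1, 4.24], [0.23, 1.98], [-2.94, 2.94]. Speed limits (rad/s): [2.57, 2.57, 3.14, 3.14, 3.14, 3.14, 3.14].

INTERFACE

Orientations are given as [roll, pitch, yaw] about the fixed x, y, z axes, in that order (R = Rz(yaw) Ry(pitch) Rx(roll)).
In Python, from cell import telemetry, get_image, get_calibration, ctrl gives the robot as it stands. The module is installed in compiled form; this text tells all that it offers.
- The arm moves only by the tool arm_command, never from a script. Its arguments are lists of equal length, an entry for each row: "rot": the turn, a rotation vector about the world's x, y, z in degrees, a list of three; "slide": the shift along the world's x, y, z in mm, a list of three; "gripper": the finger opening in mm, from 0 to 85.4. A call has 1 to 5 rows; each row shifts and turns the pose as measured when the row begins; what a row does not reach is not made up. A row lasts 1/12 s, in which the tool goes at most 41.7 mm and 7.16 degrees, less where a joint would pass 70% of its speed; a pose out of reach is approached as far as the arm can. A call with a gripper value outside its range is refused whole. The fingers move at their own pace and stop on an object; the grip force is fixed at half the most. Time passes only in rows, so rows that do not move let the fingers close. It gives the time, the measured TCP pose, the force and the opening at its end, in the units of the state.
- telemetry.read_state(): the state, without advancing time (a new reading comes with each control period).
- get_image(name): name is "scene" or "top" or "wrist"; returns (picture, depth): 420x560x3 uint8, red, green, blue; 420x560 float32, mm along the optical axis (not along the pixel's ray), 0 where there is no reading.
- get_calibration(name): a dict with "fx", "fy", "cx", "cy" (pixels), "D" ([k1, k2, p1, p2, k3] as OpenCV has them; the pictures are not rectified), "xyz" and "attitude" of the camera in the world. Camera axes: x right, y up, looking along -z (the intrinsics and any distortion apply to the point x, -y, -z); pixel columns grow to the right and rows downward; lengths in mm; the calibration is good to about 2 mm. A picture is of the moment at which its call begins: read the wrist's pose just before it. get_calibration takes no time and is no camera call; for the wrist camera it gives the pose at the moment of the call.
- ctrl.finish_job(): hands the job in, once; it reports no verdict.
The state is a dict: "clock": time; "qpos": joint angles; "qd": joint speeds; "tau": joint torques, N m; "eef_pos": TCP position; "tool_rot": TCP orientation; "force": force on the tool from outside, world axes, zero at the start; "torque": the same for the moment, N m; "width": finger opening in mm.
Only numpy, scipy, OpenCV 4.12 (cv2) and the standard library are available. Lean on these libraries where they do the work, as an engineer would, in place of code of your own. Each camera call takes 0.05 s, during which the arm holds its last target.

## Working session

There is one attempt and no reset: what is moved stays moved. The work goes in short steps, Python scripts to look and compute and a tool call to move; the robot and the scene stay as the last step left them, time stands still between calls to the robot, and variables do not carry over. Pictures are saved under pics/ and viewed, and the job is handed in when it is done.

Besides the shell and the picture viewer there is one more tool, called as name(argument=value, ...) on one line, values as JSON. arm_command: Moves the arm, as the interface text tells. Its arguments: {"type":"object","properties":{"rot":{"type":"array"},"slide":{"type":"array"},"gripper":{"type":"array"}},"required":["rot","slide","gripper"]}

```bash
mkdir -p pics
cat > h.py <<'E'
import numpy as np, cv2
from cell import telemetry, get_image, get_calibration, ctrl
from scipy.spatial.transform import Rotation as R
def snap(n,f):
    c=get_calibration(n); im,d=get_image(n)
    cv2.imwrite(f'pics/{f}.png',im[:,:,::-1]); np.savez(f'pics/{f}.npz',im=im,d=d,c=np.array([c],dtype=object)); return im,d,c
def load(f):
    z=np.load(f'pics/{f}.npz',allow_pickle=True); return z['im'],z['d'],z['c'][0]
def rot(c):
    a=np.array(c['attitude'],float)
    if a.shape==(3,3): return a
    return R.from_euler('xyz',a).as_matrix()
def rays(c,px):
    K=np.array([[c['fx'],0,c['cx']],[0,c['fy'],c['cy']],[0,0,1.]])
    u=cv2.undistortPoints(np.array(px,float).reshape(-1,1,2),K,np.array(c['D'],float)).reshape(-1,2)
    d=np.c_[u[:,0],-u[:,1],-np.ones(len(u))]
    return np.array(c['xyz'],float),d@rot(c).T
def onz(c,px,z):
    o,d=rays(c,px); return o+d*((z-o[2])/d[:,2])[:,None]
def cloud(d,c):
    v,u=np.mgrid[:d.shape[0],:d.shape[1]]
    o,r=rays(c,np.c_[u.ravel(),v.ravel()])
    return (o+r*d.reshape(-1,1)).reshape(d.shape+(3,))
E
python3 - <<'E'
from h import *
s=telemetry.read_state(); print({k:np.round(v,3) for k,v in s.items()})
for n in ['scene','top','wrist']:
    im,d,c=snap(n,n+'0'); print(n,c)
E
```

```text
{'clock': np.float64(0.0), 'qpos': array([-1.313,  0.629,  0.038,  1.518, -0.027,  0.996, -0.02 ]), 'qd': array([ 0.   , -0.001,  0.002,  0.   ,  0.001,  0.001, -0.001]), 'tau': array([-0.0000e+00, -5.6339e+01,  1.2260e+00, -1.9345e+01,  1.1000e-02,
        1.0000e-02,  0.0000e+00]), 'eef_pos': array([206.569, 615.653, 230.42 ]), 'tool_rot': array([3.142e+00, 2.000e-03, 1.247e+00]), 'force': array([-0.205,  0.168, -0.135]), 'torque': array([-0.017,  0.006, -0.039]), 'width': np.float64(85.481)}
scene {'fx': 386.5307347556517, 'fy': 386.5307347556517, 'cx': 278.7218170263863, 'cy': 212.71753137495506, 'D': array([-0.00686405,  0.        ,  0.        ,  0.        ,  0.        ]), 'xyz': array([833.51462391, 380.4814817 , 735.26955349]), 'attitude': array([0.6447709 , 0.01649793, 2.42617374])}
top {'fx': 442.26862293704363, 'fy': 442.26862293704363, 'cx': 275.4383444701853, 'cy': 214.13625947430413, 'D': array([0.00519703, 0.        , 0.        , 0.        , 0.        ]), 'xyz': array([3.62061286e+02, 1.66141798e-01, 1.22778908e+03]), 'attitude': array([ 0.15179198, -0.01025016, -1.57738586])}
wrist {'fx': 311.8400650167796, 'fy': 311.8400650167796, 'cx': 276.2861544251864, 'cy': 215.99135421285553, 'D': array([-0.05761523,  0.        ,  0.        ,  0.        ,  0.        ]), 'xyz': array([130.01868397, 641.55643777, 372.22845535]), 'attitude': array([-0.31936224,  0.00198579,  1.24666075])}
```

View images.

View pics/scene0.png

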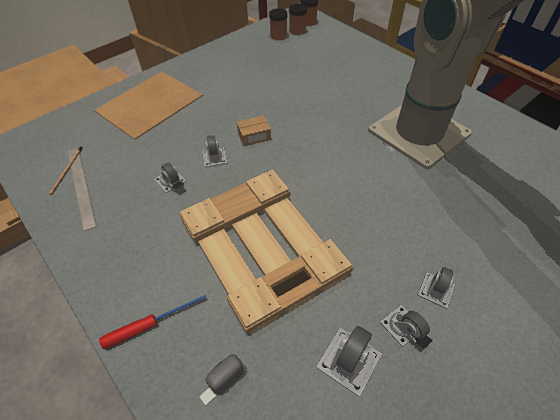

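View pics/top0.png

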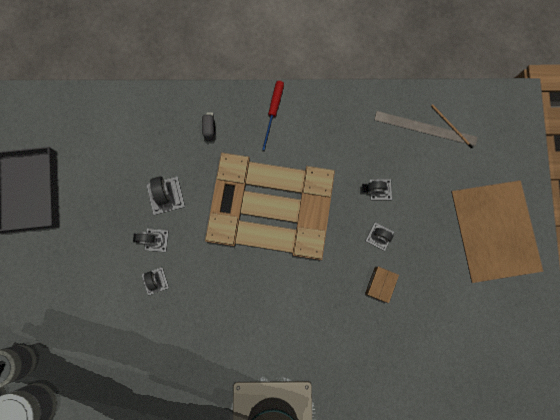

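View pics/wrist0.png

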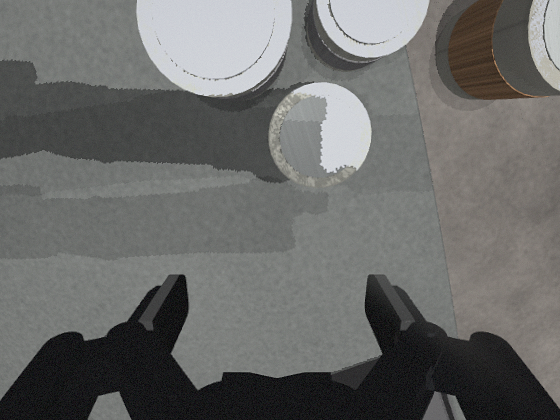

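Run:
```python
from h import *
im,d,c=load('top0')
a=cv2.resize(im[165:305,125:405,::-1],None,fx=2.85,fy=2.85,interpolation=cv2.INTER_CUBIC); cv2.imwrite('pics/z1.png',a)
im,d,c=load('scene0')
a=cv2.resize(im[120:210,140:290,::-1],None,fx=3.5,fy=3.5,interpolation=cv2.INTER_CUBIC)
b=cv2.resize(im[255:400,300:470,::-1],None,fx=3.5,fy=3.5,interpolation=cv2.INTER_CUBIC)
cv2.imwrite('pics/z2.png',a);cv2.imwrite('pics/z3.png',b)
```

```text
(no output)
```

View pics/z1.png

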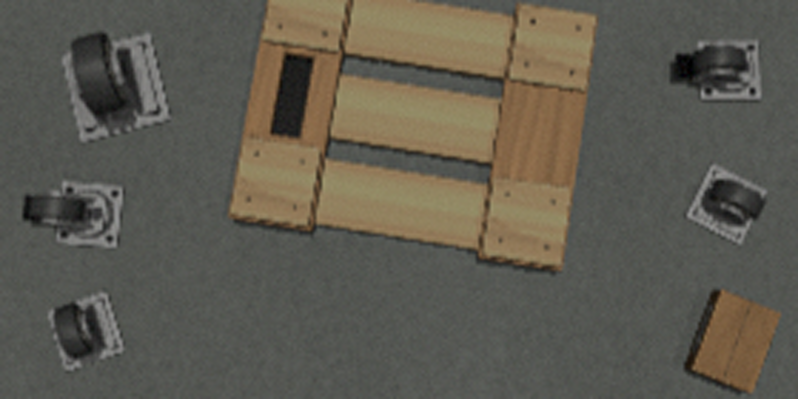

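View pics/z2.png

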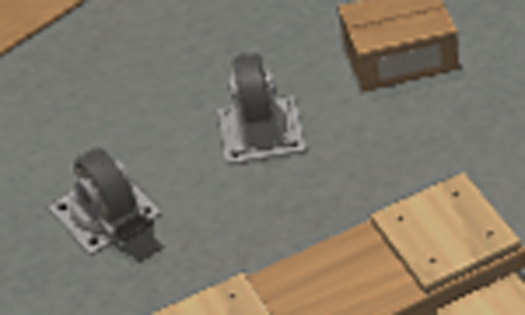

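View pics/z3.png

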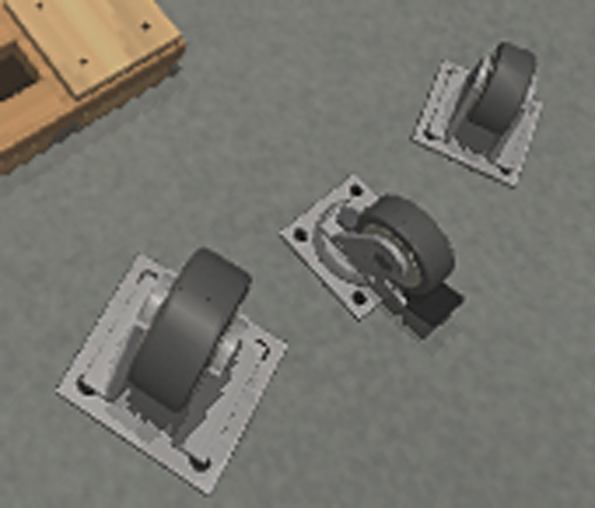

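Run:
```python
from h import *
for n,cam in [('top0','top'),('scene0','scene')]:
    im,d,c=load(n); P=cloud(d,c)
    hsv=cv2.cvtColor(im,cv2.COLOR_RGB2HSV)
    print(n,'bench z',np.nanmedian(P[...,2][d>0]))
    # tall things in area
    m=((P[...,2]>9)&(P[...,2]<130)&(d>0)&(P[...,0]>280)&(P[...,0]<760)&(abs(P[...,1])<450)).astype(np.uint8)
    k,l,st,ce=cv2.connectedComponentsWithStats(m)
    for i in range(1,k):
        if st[i,4]<40: continue
        q=P[l==i]; print(i,st[i,4],ce[i].round(),'min',q.min(0).round(),'max',q.max(0).round(),'med',np.median(q,0).round())
    m=((hsv[...,1]<25)&(hsv[...,2]>115)&(P[...,2]<20)&(d>0)&(P[...,0]>280)&(P[...,0]<760)&(abs(P[...,1])<450)).astype(np.uint8)
    m=cv2.morphologyEx(m,cv2.MORPH_CLOSE,np.ones((3,3)))
    k,l,st,ce=cv2.connectedComponentsWithStats(m)
    for i in range(1,k):
        if st[i,4]<40: continue
        v,u=np.where(l==i); w=onz(c,np.c_[u,v],4)[:,:2].astype(np.float32)
        print('plate',st[i,4],ce[i].round(),[np.round(x,1) for x in cv2.minAreaRect(w)],'z',np.median(P[l==i][:,2]).round(1))
```

```text
top0 bench z -0.5428405938010883
6 9321 [270. 207.] min [ 422. -176.    9.] max [716. 178.  53.] med [567.   1.  33.]
8 603 [162. 192.] min [564. 260.   9.] max [644. 327. 108.] med [599. 286.  85.]
9 339 [376. 188.] min [ 595. -334.   10.] max [ 634. -254.   75.] med [ 613. -289.   51.]
19 248 [382. 236.] min [ 463. -337.    9.] max [ 513. -277.   74.] med [ 482. -298.   58.]
20 385 [149. 239.] min [456. 294.   9.] max [500. 374.  76.] med [478. 322.  42.]
25 768 [382. 284.] min [ 306. -340.    9.] max [ 400. -255.   47.] med [ 353. -295.   40.]
26 262 [152. 281.] min [343. 295.   9.] max [393. 334.  76.] med [366. 310.  58.]
plate 243 [176. 192.] [array([612.1, 268.8]), array([87.3, 35.4]), np.float64(17.2)] z 5.5
plate 93 [386. 193.] [array([ 605.6, -323.9]), array([39.7, 76.3]), np.float64(41.1)] z 4.8
plate 70 [154. 206.] [array([572.3, 329.1]), array([53. , 22.4]), np.float64(41.1)] z 4.3
plate 144 [376. 238.] [array([ 485.8, -302.5]), array([58.1, 58.4]), np.float64(62.7)] z 4.2
plate 195 [160. 240.] [array([478.6, 316.8]), array([57.3, 58.3]), np.float64(85.6)] z 4.6
plate 12
[... 382 characters left out ...]
 48.]
4 13790 [263. 250.] min [ 425. -175.    9.] max [721. 180.  49.] med [582.  25.  34.]
5 468 [442. 281.] min [347. 299.   9.] max [395. 340.  72.] med [380. 321.  56.]
8 40 [199. 298.] min [736.  15.  10.] max [759.  24.  17.] med [747.  20.  14.]
9 943 [412. 327.] min [463. 298.   9.] max [505. 377.  73.] med [492. 337.  43.]
10 1511 [352. 353.] min [566. 256.   9.] max [647. 340. 107.] med [618. 302.  85.]
plate 50068 [313. 274.] [array([521.3,   1.1]), array([897.1, 479.1]), np.float64(89.9)] z -0.6
plate 295 [278. 237.] [array([527.5,   4.2]), array([137.8,  14.3]), np.float64(80.8)] z -0.8
plate 379 [245. 255.] [array([611.4, -10.3]), array([138.6,  16.5]), np.float64(80.3)] z -0.6
```

arm_command(rot=[[0,0,-7],[0,0,-7],[0,0,-7],[0,0,-7],[0,0,-7]], slide=[[22,-28,10],[22,-28,10],[22,-28,10],[22,-28,10],[22,-28,10]], gripper=[85,85,85,85,85])

```text
clock: 0.57
eef_pos: [308.3, 476.2, 276.6]
tool_rot: [-3.134, 0.008, 0.632]
force: [0.1, 0.6, -0.1]
width: 84.9
```

arm_command(rot=[[0,0,-7],[0,0,-7],[0,0,-7],[0,0,-7],[0,0,-7]], slide=[[22,-28,8],[22,-28,8],[22,-28,8],[22,-28,8],[22,-28,8]], gripper=[85,85,85,85,85])

```text
clock: 0.98
eef_pos: [421.4, 328.3, 318.6]
tool_rot: [-3.133, 0.009, 0.006]
force: [0.6, 0.2, 0.7]
width: 84.9
```

arm_command(rot=[[0,0,-1],[0,0,0]], slide=[[0,-5,0],[0,0,0]], gripper=[85,85])

```text
clock: 1.15
eef_pos: [427.9, 314.6, 320.7]
tool_rot: [-3.135, 0.003, -0.031]
force: [0.1, 1.2, -0.7]
width: 84.8
```

Run:
```python
from h import *
s=telemetry.read_state(); print(s['clock'],s['eef_pos'],s['tool_rot'],s['qpos'])
snap('wrist','w1')
```

```text
1.15 [427.89159052 314.61481632 320.72151568] [-3.1353257   0.00323195 -0.03128082] [-0.98512631  0.38534288  0.43320939  1.73423232 -0.18976978  1.06139172
 -0.51826377]
```

View pics/w1.png

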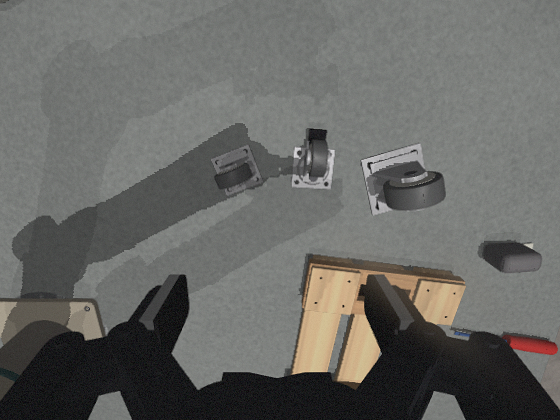

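Run:
```python
from h import *
im,d,c=load('w1')
a=cv2.resize(im[115:225,195:355,::-1],None,fx=5,fy=5,interpolation=cv2.INTER_CUBIC); cv2.imwrite('pics/z4.png',a)
```

```text
(no output)
```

View pics/z4.png

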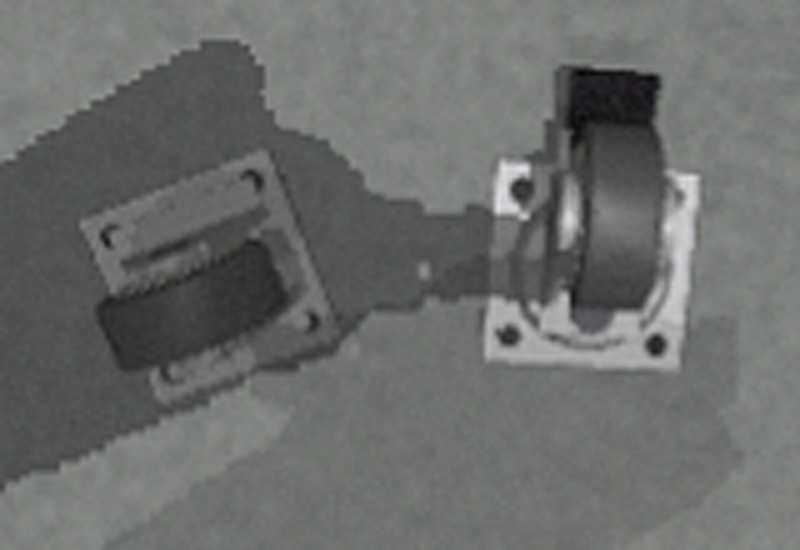

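```bash
cat >> h.py <<'E'
def quad(c,px,z,name=''):
    w=onz(c,px,z); e=np.roll(w,-1,0)-w
    print(name,'ctr',w.mean(0).round(1),'sides',np.linalg.norm(e,axis=1).round(1),'dirs',np.degrees(np.arctan2(e[:,1],e[:,0])).round(1))
    return w
def zm(px,x0,y0,s): return (np.array(px,float)+.5)/s-.5+np.array([x0,y0])
E
python3 - <<'E'
from h import *
im,d,c=load('w1'); print(c['xyz'],c['attitude'])
quad(c,zm([(500,160),(700,175),(680,370),(486,360)],195,115,5),4,'swL')
quad(c,zm([(82,222),(268,150),(345,335),(158,403)],195,115,5),4,'fxL')
P=cloud(d,c)
m=((P[...,2]>9)&(P[...,2]<130)&(d>0)&(P[...,0]>280)&(P[...,0]<760)&(P[...,1]>200)).astype(np.uint8)
k,l,st,ce=cv2.connectedComponentsWithStats(m)
for i in range(1,k):
    if st[i,4]<40: continue
    q=P[l==i]; t=q[q[:,2]>50]; print(ce[i].round(),'zmax',np.percentile(q[:,2],98).round(1),'top ctr',np.median(t,0).round(1), [np.round(x,1) for x in cv2.minAreaRect(t[:,:2].astype(np.float32))])
# plate heights from depth
for px in zm([(495,310),(690,300),(600,360),(130,240)],195,115,5): print(P[int(round(px[1])),int(round(px[0]))].round(1))
E
```

```text
[430.32485434 394.05097562 462.98401724] [-0.31247232  0.00216964 -0.03160009]
swL ctr [481.1 318.3   4. ] sides [58.4 58.1 58.6 59.2] dirs [ -5.8 -94.7 175.3  85.1]
fxL ctr [369.1 318.5   4. ] sides [58.9 58.5 60.7 58.2] dirs [  18.6  -70.1 -161.7  108.1]
[315. 158.] zmax 69.5 top ctr [481.2 340.3  64.2] [array([482.1, 338.3]), array([47.7, 30.9]), np.float64(84.7)]
[409. 185.] zmax 104.4 top ctr [596.2 303.3  92.3] [array([605.2, 297.3]), array([73.7, 47.7]), np.float64(14.0)]
[233. 175.] zmax 69.7 top ctr [370.3 320.4  64.1] [array([368.6, 318.1]), array([48.1, 31.6]), np.float64(24.1)]
[452.9 306.1   4.5]
[ 5.118e+02  3.065e+02 -4.000e-01]
[484.3 289.7   3.3]
[346.1 330.4   5. ]
```

arm_command(rot=[[0,0,-3],[0,0,0],[0,0,0],[0,0,0],[0,0,0]], slide=[[18,8,-30],[18,8,-35],[18,8,-35],[0,0,-35],[0,0,-25]], gripper=[85,85,85,85,85])

```text
clock: 1.62
eef_pos: [483.8, 350.4, 160.4]
tool_rot: [-3.119, -0.006, -0.068]
force: [-1.2, -0.1, -0.3]
width: 84.7
```

Run:
```python
from h import *
s=telemetry.read_state(); print(s['clock'],s['eef_pos'],s['tool_rot'])
im,d,c=snap('wrist','w2')
P=cloud(d,c)
m=((P[...,2]>50)&(P[...,2]<85)&(d>0)&(abs(P[...,0]-482)<40)&(abs(P[...,1]-338)<45)).astype(np.uint8)
t=P[m>0]; print(np.percentile(t[:,2],98),[np.round(x,1) for x in cv2.minAreaRect(t[:,:2].astype(np.float32))])
```

```text
1.6167 [483.7617797  350.4346892  160.43348543] [-3.11862149 -0.00620433 -0.06762871]
69.406405900446 [array([482.8, 339. ]), array([47.7, 30.1]), np.float64(85.1)]
```

View pics/w2.png

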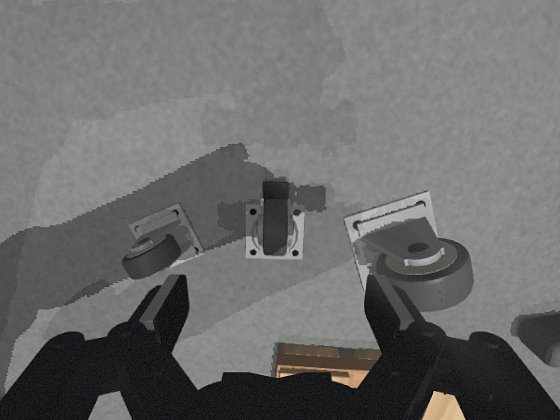

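arm_command(rot=[[-1.3,0.3,-1],[0,0,0],[0,0,0],[0,0,0],[0,0,0]], slide=[[-1,-12,-10],[0,0,-30],[0,0,-30],[0,0,-25],[0,0,-10]], gripper=[85,85,85,85,85])

```text
clock: 2.08
eef_pos: [477.9, 341.8, 49.3]
tool_rot: [3.137, 0.003, -0.076]
force: [-0.4, -0.7, 1.1]
width: 85.0
```

arm_command(rot=[[0,0,-0.6],[0,0,0],[0,0,0]], slide=[[5,-3,-12],[0,0,-10],[0,0,0]], gripper=[85,85,85])

```text
clock: 2.33
eef_pos: [482.6, 339.7, 26.2]
tool_rot: [3.137, 0.003, -0.085]
force: [-0.1, 0.7, 0.7]
width: 85.1
```

arm_command(rot=[[0,0,0],[0,0,0],[0,0,0],[0,0,0],[0,0,0]], slide=[[0,-1,0],[0,0,0],[0,0,0],[0,0,0],[0,0,0]], gripper=[20,20,20,20,20])

```text
clock: 2.75
eef_pos: [485.4, 340.2, 30.6]
tool_rot: [3.141, -0.002, -0.085]
force: [1.1, -0.0, -2.1]
width: 29.0
```

arm_command(rot=[[0,0,0],[0,0,0],[0,0,0],[0,0,0],[0,0,0]], slide=[[0,0,0],[0,0,0],[0,0,0],[0,0,0],[0,0,0]], gripper=[20,20,20,20,20])

```text
clock: 3.17
eef_pos: [485.2, 340.5, 31.3]
tool_rot: [-3.141, -0.002, -0.085]
force: [0.5, 1.2, -2.6]
width: 29.1
```

arm_command(rot=[[0,0,0],[0,0,0],[0,0,0],[0,0,0],[0,0,0]], slide=[[0,0,20],[0,0,30],[0,0,40],[0,0,40],[0,0,30]], gripper=[20,20,20,20,20])

```text
clock: 3.58
eef_pos: [478.1, 335.6, 187.5]
tool_rot: [3.127, 0.014, -0.086]
force: [0.7, -0.5, -2.0]
width: 29.0
```

Run:
```python
from h import *
im,d,c=load('top0')
a=cv2.resize(im[145:265,200:340,::-1],None,fx=5,fy=5,interpolation=cv2.INTER_CUBIC); cv2.imwrite('pics/z5.png',a)
im,d,c=load('scene0')
a=cv2.resize(im[160:340,170:360,::-1],None,fx=4,fy=4,interpolation=cv2.INTER_CUBIC); cv2.imwrite('pics/z6.png',a[:600*2])
s=telemetry.read_state(); print(s['eef_pos'],s['tool_rot'],s['width'])
snap('wrist','w3');snap('scene','s3')
```

```text
[478.06187991 335.61149067 187.48266355] [ 3.12734946  0.01382744 -0.08567643] 29.043220535453877
```

View pics/z5.png

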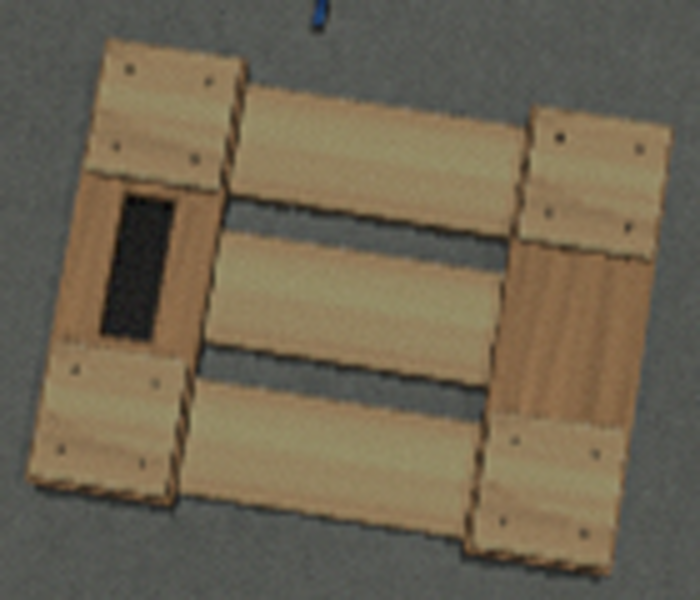

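View pics/z6.png

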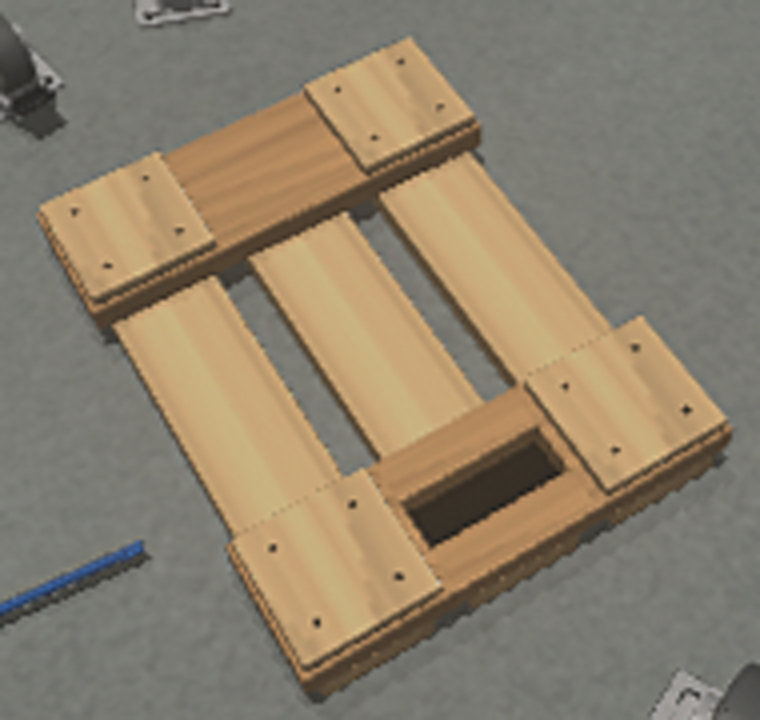

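View pics/w3.png

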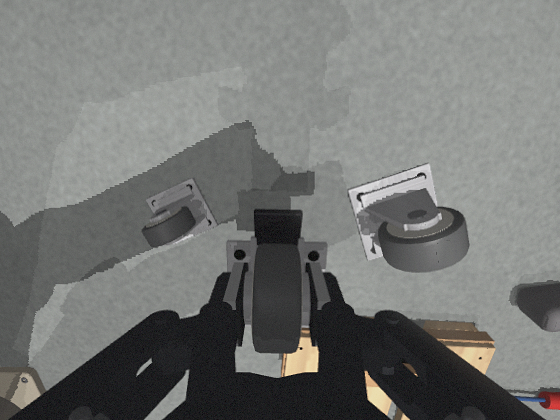

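View pics/s3.png

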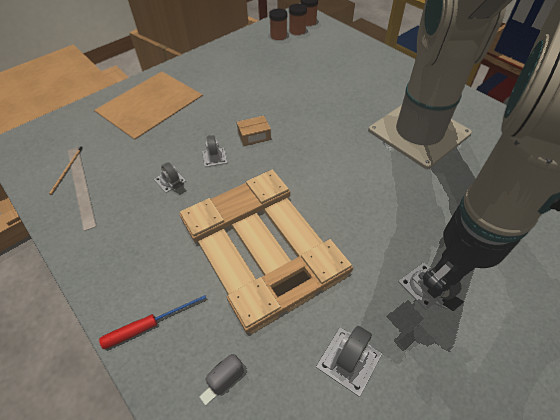

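Run:
```python
from h import *
T={'SF':[(130,69),(209,81),(196,159),(117,147)],'SN':[(75,370),(156,384),(142,463),(61,450)],'PF':[(560,138),(640,150),(628,227),(548,213)],'PN':[(515,441),(596,454),(584,534),(503,521)]}
S={'SF':[(272,548),(351,504),(399,576),(317,623)],'SN':[(565,387),(635,348),(686,410),(616,450)],'PF':[(75,212),(146,178),(180,231),(108,266)],'PN':[(338,90),(401,62),(440,107),(375,138)]}
_,_,ct=load('top0');_,_,cs=load('scene0')
C={}
for k in T:
    a=quad(ct,zm(T[k],200,145,5),45,k+' top').mean(0); b=quad(cs,zm(S[k],170,160,4),45,k+' scn').mean(0)
    o1,d1=rays(ct,[zm(T[k],200,145,5).mean(0)]);o2,d2=rays(cs,[zm(S[k],170,160,4).mean(0)])
    A=np.c_[d1[0],-d2[0]];t=np.linalg.lstsq(A,o2-o1,rcond=None)[0]; p=o1+d1[0]*t[0];q=o2+d2[0]*t[1]
    print(k,'tri',((p+q)/2).round(1),'gap',np.linalg.norm(p-q).round(1)); C[k]=(a+b)/2
for a,b in [('SF','SN'),('PF','PN'),('SF','PF'),('SN','PN')]:
    e=C[a]-C[b]; print(a,b,np.linalg.norm(e).round(1),np.degrees(np.arctan2(e[1],e[0])).round(1))
print({k:v.round(1) for k,v in C.items()})
```

```text
SF top ctr [673.4 104.8  45. ] sides [44.1 44.5 43.8 44.6] dirs [-99.1 171.1  80.9  -8.6]
SF scn ctr [675.1 106.7  45. ] sides [43.8 44.7 44.4 44.5] dirs [170.6  81.6  -9.7 -99.2]
SF tri [674.4 105.2  40.7] gap 0.2
SN top ctr [506.1 132.7  45. ] sides [44.4 43.3 44.1 43.9] dirs [-100.2  170.5   80.5   -9. ]
SN scn ctr [507.4 135.2  45. ] sides [44.3 43.8 43.4 43.5] dirs [170.5  80.7  -9.8 -98.1]
SN tri [506.2 133.6  41.2] gap 1.2
PF top ctr [ 634.2 -131.5   45. ] sides [44.4 43.8 44.3 42.7] dirs [-99.  170.   79.6  -9.9]
PF scn ctr [ 634.6 -129.1   45. ] sides [44.3 44.3 43.9 44. ] dirs [171.6  80.6  -8.9 -98.9]
PF tri [ 634.4 -131.4   42.1] gap 1.1
PN top ctr [ 466.7 -104.    45. ] sides [44.1 43.5 43.8 43.6] dirs [-99.5 170.3  80.5  -9.4]
PN scn ctr [ 467.6 -101.1   45. ] sides [43.2 43.1 44.3 43.9] dirs [169.5  82.   -9.4 -99.5]
PN tri [ 466.4 -103.8   41.6] gap 1.3
SF SN 169.9 -9.6
PF PN 169.6 -9.4
SF PF 239.3 80.4
SN PN 239.8 80.5
{'SF': array([674.3, 105.7,  45. ]), 'SN': array([506.7, 133.9,  45. ]), 'PF': array([ 634.4, -130.3,   45. ]), 'PN': array([ 467.1, -102.6,   45. ])}
```

Run:
```python
from h import *
im,d,c=load('w3');P=cloud(d,c)
for u,v in [(240,243),(233,250),(314,244),(321,250),(323,246),(230,245)]: print(u,v,P[v,u].round(1))
a=cv2.resize(im[195:365,200:350,::-1],None,fx=4,fy=4,interpolation=cv2.INTER_CUBIC); cv2.imwrite('pics/z7.png',a[:600])
```

```text
240 243 [456.8 345.2 161. ]
233 250 [452.2 341.1 161.1]
314 244 [500.1 340.4 159.5]
321 250 [504.  336.4 160. ]
323 246 [505.2 339.1 160.4]
230 245 [450.7 344.2 160.5]
```

arm_command(rot=[[0.8,-0.8,-2.5],[0,0,-2.2],[0,0,0],[0,0,0],[0,0,0]], slide=[[6,-36,0],[6,-36,0],[6,-36,0],[6,-36,0],[6,-36,0]], gripper=[20,20,20,20,20])

```text
clock: 4.1
eef_pos: [506.1, 164.8, 187.5]
tool_rot: [-3.126, -0.003, -0.149]
force: [1.3, -0.1, -1.7]
width: 29.2
```

View pics/z7.png

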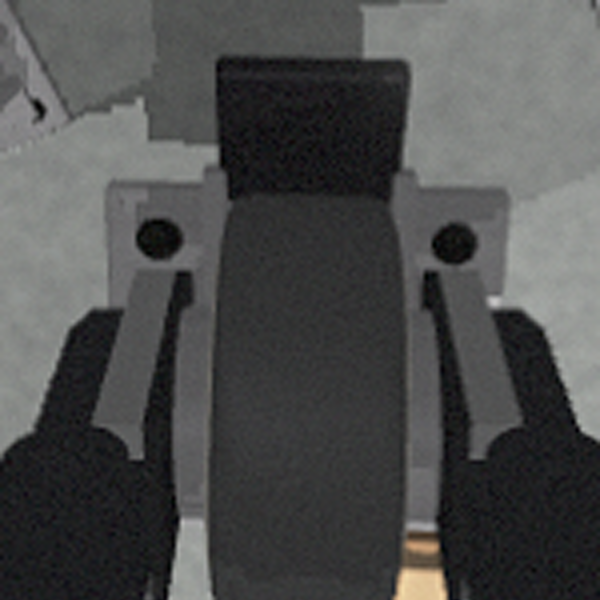

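Run:
```python
from h import *
im,d,c=load('w3'); w=onz(c,zm([(107,182),(509,190)],200,195,4),160.5); print(w.round(1),np.linalg.norm(w[0]-w[1]), w.mean(0)-[478.06,335.6,187.5])
e=w[1]-w[0]; print(np.degrees(np.arctan2(e[1],e[0])))
```

```text
[[449.  347.5 160.5]
 [507.6 341.5 160.5]] 58.9175577111747 [  0.22255059   8.85878942 -27.        ]
-5.849743289718127
```

arm_command(rot=[[-0.9,0.2,-1.0],[0,0,0],[0,0,0],[0,0,0],[0,0,0]], slide=[[4,-10,-10],[0,0,-25],[0,0,-25],[0,0,-20],[0,0,-5]], gripper=[20,20,20,20,20])

```text
clock: 4.52
eef_pos: [511.2, 139.2, 98.2]
tool_rot: [3.133, -0.005, -0.189]
force: [-0.1, -0.9, -3.2]
width: 29.3
```

arm_command(rot=[[0.4,0,1.2],[0,0,0],[0,0,0]], slide=[[-1,15,-6],[0,0,0],[0,0,0]], gripper=[20,20,20])

```text
clock: 4.77
eef_pos: [508.2, 154.7, 89.2]
tool_rot: [3.137, 0.002, -0.167]
force: [0.2, -0.5, -1.3]
width: 29.3
```

arm_command(rot=[[0,0,0],[0,0,0],[0,0,0],[0,0,0]], slide=[[2,0,-6],[0,0,-4],[0,0,-1],[0,0,0]], gripper=[20,20,20,20])

```text
clock: 5.1
eef_pos: [512.0, 156.5, 79.5]
tool_rot: [3.14, -0.002, -0.164]
force: [0.0, -1.2, -2.3]
width: 28.6
```

arm_command(rot=[[0,0,0],[0,0,0],[0,0,0],[0,0,0]], slide=[[-2,-2,-2],[0,0,-2],[0,0,0],[0,0,0]], gripper=[20,20,20,20])

```text
clock: 5.43
eef_pos: [510.4, 153.9, 76.0]
tool_rot: [3.14, -0.004, -0.165]
force: [0.1, -0.2, -2.2]
width: 28.7
```

arm_command(rot=[[0,0,0],[0,0,0],[0,0,0]], slide=[[0,1,-2],[0,0,0],[0,0,0]], gripper=[20,20,20])

```text
clock: 5.68
eef_pos: [511.2, 153.9, 76.2]
tool_rot: [3.141, -0.005, -0.166]
force: [-0.3, 0.5, -2.5]
width: 29.1
```

arm_command(rot=[[0,0,0],[0,0,0],[0,0,0]], slide=[[0,0,-2],[0,0,-1],[0,0,0]], gripper=[20,20,20])

```text
clock: 5.93
eef_pos: [511.5, 154.0, 75.7]
tool_rot: [-3.14, -0.006, -0.167]
force: [-0.1, 0.1, -2.3]
width: 28.9
```

arm_command(rot=[[0,0,0],[0,0,0],[0,0,0]], slide=[[0,0,-2],[0,0,-2],[0,0,-1]], gripper=[20,20,20])

```text
clock: 6.18
eef_pos: [511.9, 154.2, 75.5]
tool_rot: [-3.137, -0.006, -0.167]
force: [-0.8, -0.7, 3.6]
width: 29.1
```

arm_command(rot=[[0,0,0],[0,0,0],[0,0,0],[0,0,0],[0,0,0]], slide=[[0,0,0],[0,0,0],[0,0,0],[0,0,3],[0,0,10]], gripper=[70,70,70,70,70])

```text
clock: 6.6
eef_pos: [511.6, 154.4, 87.3]
tool_rot: [-3.138, -0.004, -0.167]
force: [0.4, 1.0, 0.5]
width: 69.9
```

arm_command(rot=[[0,0,0],[0,0,0],[0,0,0],[0,0,0],[0,0,0]], slide=[[0,0,30],[0,0,35],[0,0,35],[0,0,35],[0,0,10]], gripper=[85,85,85,85,85])

```text
clock: 7.02
eef_pos: [508.9, 152.9, 238.3]
tool_rot: [3.141, 0.001, -0.168]
force: [1.1, 0.5, -0.4]
width: 85.1
```

Run:
```python
from h import *
s=telemetry.read_state(); print(s['clock'],s['eef_pos'],s['tool_rot'],s['qpos'].round(2))
im,d,c=snap('wrist','w4')
```

```text
7.0167 [508.88327713 152.93701857 238.30915169] [ 3.14087856e+00  8.11254971e-04 -1.68212342e-01] [-0.65  0.48  0.44  1.85 -0.26  0.87 -0.24]
```

View pics/w4.png

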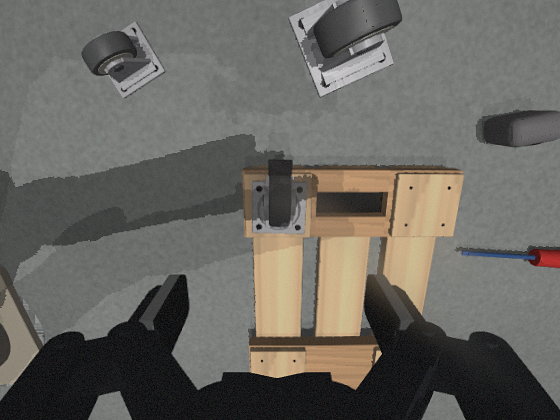

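Run:
```python
from h import *
im,d,c=load('w4')
a=cv2.resize(im[150:250,235:335,::-1],None,fx=6,fy=6,interpolation=cv2.INTER_CUBIC); cv2.imwrite('pics/z8.png',a)
```

```text
(no output)
```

View pics/z8.png

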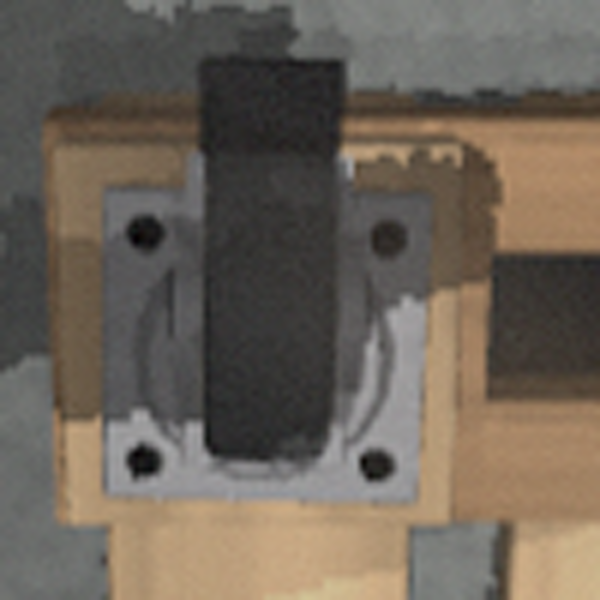

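arm_command(rot=[[0,0,0],[0,0,0],[0,0,0],[0,0,0],[0,0,0]], slide=[[4,-37,5],[4,-37,5],[4,-37,5],[4,-37,5],[4,-37,5]], gripper=[85,85,85,85,85])

```text
clock: 7.48
eef_pos: [527.5, -24.6, 265.9]
tool_rot: [-3.134, 0.0, -0.144]
force: [0.8, -0.1, 0.4]
width: 84.9
```

arm_command(rot=[[0,0,0],[0,0,0],[0,0,0],[0,0,0],[0,0,0]], slide=[[4,-37,3],[4,-37,3],[4,-37,3],[4,-37,3],[4,-37,3]], gripper=[85,85,85,85,85])

```text
clock: 7.9
eef_pos: [545.4, -217.5, 281.8]
tool_rot: [-3.132, 0.002, -0.143]
force: [0.9, -0.1, -0.1]
width: 84.8
```

arm_command(rot=[[0,0,0],[0,0,0],[0,0,0],[0,0,0],[0,0,0]], slide=[[4,-37,0],[4,-15,0],[0,0,0],[0,0,0],[0,0,0]], gripper=[85,85,85,85,85])

```text
clock: 8.32
eef_pos: [549.3, -283.2, 281.2]
tool_rot: [-3.139, 0.005, -0.158]
force: [-0.2, -0.3, -0.2]
width: 85.0
```

Run:
```python
from h import *
s=telemetry.read_state(); print(s['clock'],s['eef_pos'],s['tool_rot'],s['qpos'].round(2))
im,d,c=snap('wrist','w5')
```

```text
8.3167 [ 549.27409179 -283.20627314  281.21999415] [-3.13902809  0.004503   -0.15768674] [ 0.15  0.57  0.46  1.55 -0.28  1.09  0.53]
```

View pics/w5.png

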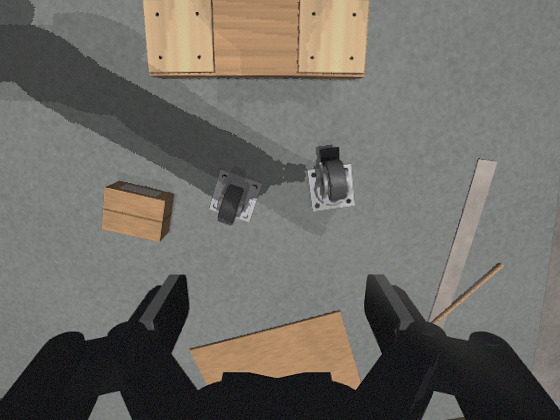

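Run:
```python
from h import *
im,d,c=load('w5')
a=cv2.resize(im[135:235,200:360,::-1],None,fx=5,fy=5,interpolation=cv2.INTER_CUBIC); cv2.imwrite('pics/z9.png',a)
P=cloud(d,c)
m=((P[...,2]>9)&(P[...,2]<130)&(d>0)&(P[...,0]>280)&(P[...,0]<760)&(P[...,1]<-200)).astype(np.uint8)
k,l,st,ce=cv2.connectedComponentsWithStats(m)
for i in range(1,k):
    if st[i,4]<40: continue
    q=P[l==i]; t=q[q[:,2]>50]
    if len(t)<9: continue
    print(ce[i].round(),'zmax',np.percentile(q[:,2],98).round(1),'top ctr',np.median(t,0).round(1), [np.round(x,1) for x in cv2.minAreaRect(t[:,:2].astype(np.float32))])
```

```text
[332. 178.] zmax 69.6 top ctr [ 618.3 -287.9   64.3] [array([ 619.6, -291.1]), array([30.4, 47.6]), np.float64(1.4)]
[231. 203.] zmax 69.6 top ctr [ 489.1 -297.8   64. ] [array([ 486.7, -301.5]), array([45.9, 29.8]), np.float64(61.4)]
```

View pics/z9.png

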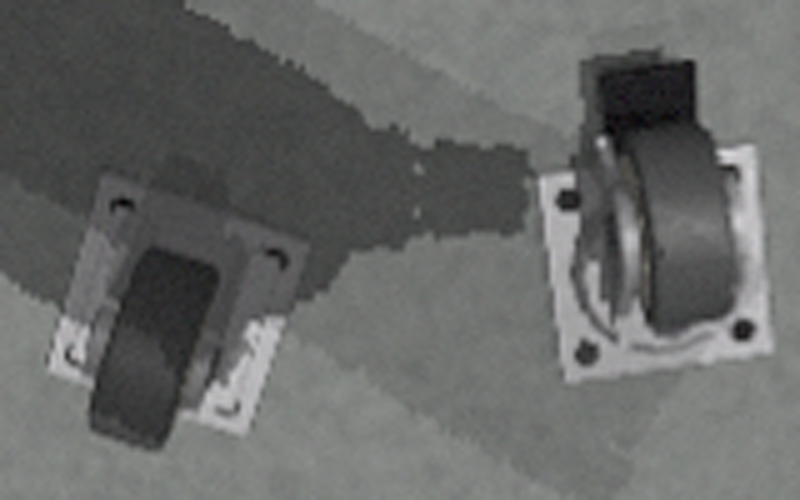

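Run:
```python
from h import *
im,d,c=load('w5')
quad(c,zm([(538,175),(757,146),(774,352),(568,381)],200,135,5),4,'swR')
quad(c,zm([(105,170),(308,238),(246,434),(46,372)],200,135,5),4,'fxR')
```

```text
swR ctr [ 620.4 -310.9    4. ] sides [59.4 58.4 58.2 59.1] dirs [ -1.3 -90.2 179.4  90.9]
fxR ctr [ 486.8 -301.2    4. ] sides [57.8 59.7 58.9 60.4] dirs [ -28.  -117.1  152.7   61.8]
```

arm_command(rot=[[0,0,4.3],[0,0,4.2],[0,0,0],[0,0,0],[0,0,0]], slide=[[23,-3,-25],[24,-3,-30],[24,-2,-30],[0,0,-30],[0,0,-20]], gripper=[85,85,85,85,85])

```text
clock: 8.78
eef_pos: [628.3, -280.9, 149.0]
tool_rot: [-3.137, -0.01, 0.01]
force: [-0.8, -0.7, 0.3]
width: 84.9
```

arm_command(rot=[[0,0,0],[0,0,0]], slide=[[0,0,-20],[0,0,0]], gripper=[85,85])

```text
clock: 8.95
eef_pos: [627.2, -272.9, 122.6]
tool_rot: [-3.13, -0.002, 0.017]
force: [-0.1, -0.3, -0.6]
width: 85.2
```

arm_command(rot=[[-0.6,0,-1.2],[0,0,0],[0,0,0],[0,0,0],[0,0,0]], slide=[[-7,-18,0],[0,0,-20],[0,0,-25],[0,0,-15],[0,0,0]], gripper=[85,85,85,85,85])

```text
clock: 9.37
eef_pos: [623.2, -288.3, 67.5]
tool_rot: [3.14, -0.008, 0.002]
force: [0.6, 0.9, -0.6]
width: 85.1
```

arm_command(rot=[[0,0.4,-0.4],[0,0,0],[0,0,0],[0,0,0]], slide=[[-3,-3,-15],[0,0,-15],[0,0,-10],[0,0,0]], gripper=[85,85,85,85])

```text
clock: 9.7
eef_pos: [622.4, -293.2, 30.0]
tool_rot: [3.136, -0.007, -0.006]
force: [-1.0, 0.5, -0.1]
width: 85.0
```

arm_command(rot=[[0,0,0],[0,0,0],[0,0,0],[0,0,0],[0,0,0]], slide=[[-2,2,-1],[0,0,0],[0,0,0],[0,0,0],[0,0,0]], gripper=[50,20,20,20,20])

```text
clock: 10.12
eef_pos: [621.2, -291.5, 30.5]
tool_rot: [3.135, -0.009, -0.006]
force: [0.9, -0.5, -0.3]
width: 29.0
```

arm_command(rot=[[0,0,0],[0,0,0],[0,0,0]], slide=[[0,0,0],[0,0,0],[0,0,0]], gripper=[20,20,20])

```text
clock: 10.37
eef_pos: [621.6, -291.5, 31.2]
tool_rot: [3.135, -0.01, -0.006]
force: [0.8, -0.6, -1.6]
width: 29.3
```

arm_command(rot=[[0,0,0],[0,0,0],[0,0,0],[0,0,0],[0,0,0]], slide=[[0,0,20],[0,0,35],[0,0,35],[0,0,35],[0,10,25]], gripper=[20,20,20,20,20])

```text
clock: 10.78
eef_pos: [613.7, -280.2, 177.0]
tool_rot: [3.141, 0.008, -0.009]
force: [0.9, -1.1, -1.2]
width: 29.1
```

Run:
```python
from h import *
s=telemetry.read_state(); print(s['clock'],s['eef_pos'],s['tool_rot'],s['qpos'].round(2))
im,d,c=snap('wrist','w6');P=cloud(d,c)
for u,v in [(240,243),(233,250),(314,244),(321,250),(323,246),(230,245)]: print(u,v,P[v,u].round(1))
a=cv2.resize(im[195:345,200:350,::-1],None,fx=4,fy=4,interpolation=cv2.INTER_CUBIC); cv2.imwrite('pics/z10.png',a)
```

```text
10.7833 [ 613.65749494 -280.20215648  177.00310756] [ 3.14059368  0.00760275 -0.00926817] [ 0.17  0.75  0.38  1.5  -0.31  0.96  0.64]
240 243 [ 591.9 -271.8  150.6]
233 250 [ 587.7 -275.9  151.4]
314 244 [ 635.3 -273.   150.1]
321 250 [ 639.8 -277.5  148.7]
323 246 [ 640.8 -274.6  149.3]
230 245 [ 585.9 -273.2  150.3]
```

View pics/z10.png

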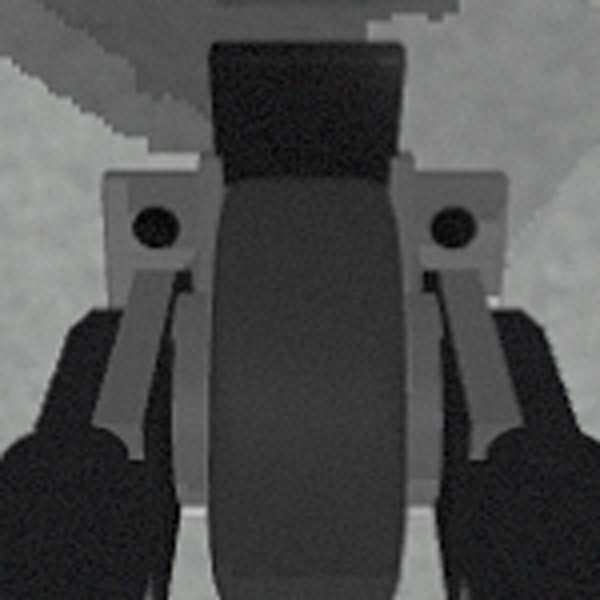

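arm_command(rot=[[0,0,-1.5],[0,0,-1.5],[0,0,-1.5],[0,0,-1.5],[0,0,-1]], slide=[[5,36,0],[5,36,0],[5,36,0],[5,36,0],[5,36,0]], gripper=[20,20,20,20,20])

```text
clock: 11.25
eef_pos: [640.0, -105.8, 187.0]
tool_rot: [3.131, -0.008, -0.153]
force: [-0.0, 0.6, -2.2]
width: 29.1
```

arm_command(rot=[[0,0,0],[0,0,0],[0,0,0],[0,0,0],[0,0,0]], slide=[[7,36,0],[7,36,0],[7,36,0],[7,36,0],[7,36,0]], gripper=[20,20,20,20,20])

```text
clock: 11.67
eef_pos: [673.4, 84.2, 185.5]
tool_rot: [3.132, -0.005, -0.154]
force: [1.0, -0.3, -1.7]
width: 29.0
```

arm_command(rot=[[0,0,0],[0,0,0],[0,0,0]], slide=[[0,30,0],[0,0,0],[0,0,0]], gripper=[20,20,20])

```text
clock: 11.92
eef_pos: [672.6, 131.9, 182.7]
tool_rot: [3.14, -0.002, -0.137]
force: [-0.6, -1.4, -1.1]
width: 29.2
```

arm_command(rot=[[0,0,-1.7],[0,0,0],[0,0,0],[0,0,0],[0,0,0]], slide=[[5,-7,-10],[0,0,-30],[0,0,-30],[0,0,-10],[0,0,0]], gripper=[20,20,20,20,20])

```text
clock: 12.33
eef_pos: [678.9, 118.7, 99.0]
tool_rot: [3.138, -0.005, -0.177]
force: [-0.5, -0.1, -0.9]
width: 28.5
```

arm_command(rot=[[0,0,0.6],[0,0,0],[0,0,0],[0,0,0]], slide=[[-2,6,-6],[0,0,-6],[0,0,-2],[0,0,0]], gripper=[20,20,20,20])

```text
clock: 12.67
eef_pos: [678.4, 120.5, 85.6]
tool_rot: [3.137, -0.007, -0.172]
force: [0.4, 0.3, -1.0]
width: 29.1
```

arm_command(rot=[[0,0,0.4],[0,0,0],[0,0,0],[0,0,0]], slide=[[-1,5,-3],[0,0,-3],[0,0,-2],[0,0,0]], gripper=[20,20,20,20])

```text
clock: 13.0
eef_pos: [679.3, 126.7, 79.9]
tool_rot: [3.139, -0.012, -0.164]
force: [0.1, 0.4, -1.3]
width: 28.9
```

arm_command(rot=[[0,0.5,0],[0,0,0],[0,0,0],[0,0,0],[0,0,0]], slide=[[-2,-1,-3],[0,0,-2],[0,0,-2],[0,0,-2],[0,0,-1]], gripper=[20,20,20,20,20])

```text
clock: 13.42
eef_pos: [677.8, 126.1, 75.4]
tool_rot: [3.14, -0.004, -0.163]
force: [-0.7, -0.5, 0.2]
width: 29.3
```

arm_command(rot=[[0,0,0],[0,0,0]], slide=[[0,-1,-2],[0,0,-2]], gripper=[20,20])

```text
clock: 13.58
eef_pos: [677.8, 126.3, 75.1]
tool_rot: [-3.141, -0.004, -0.163]
force: [-5.9, -0.9, 14.1]
width: 29.1
```

arm_command(rot=[[0,0,0],[0,0,0],[0,0,0],[0,0,0],[0,0,0]], slide=[[0,0,1],[0,0,0],[0,0,0],[0,0,3],[0,0,10]], gripper=[70,70,70,70,70])

```text
clock: 14.0
eef_pos: [677.6, 125.7, 88.5]
tool_rot: [-3.141, -0.003, -0.163]
force: [0.2, 0.6, 0.2]
width: 70.4
```

arm_command(rot=[[0,0,0],[0,0,0],[0,0,0],[0,0,0],[0,0,0]], slide=[[0,0,30],[0,0,35],[0,0,35],[0,0,35],[0,0,10]], gripper=[85,85,85,85,85])

```text
clock: 14.42
eef_pos: [674.7, 124.4, 238.5]
tool_rot: [3.138, 0.003, -0.164]
force: [1.3, -0.7, 1.2]
width: 84.7
```

Run:
```python
from h import *
s=telemetry.read_state(); print(s['clock'],s['eef_pos'],s['tool_rot'],s['qpos'].round(2))
im,d,c=snap('wrist','w7')
```

```text
14.4167 [674.73559275 124.42082468 238.51334006] [ 3.13793019e+00  2.85031419e-03 -1.64402342e-01] [-0.48  0.72  0.49  1.4  -0.35  1.11 -0.1 ]
```

View pics/w7.png

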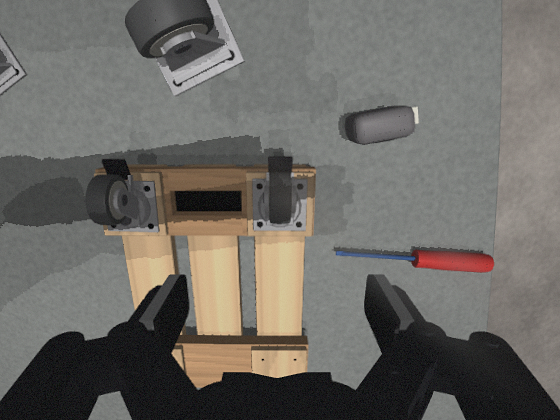

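Run:
```python
from h import *
im,d,c=load('w7')
a=cv2.resize(im[150:250,230:330,::-1],None,fx=6,fy=6,interpolation=cv2.INTER_CUBIC); cv2.imwrite('pics/z11.png',a)
```

```text
(no output)
```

View pics/z11.png

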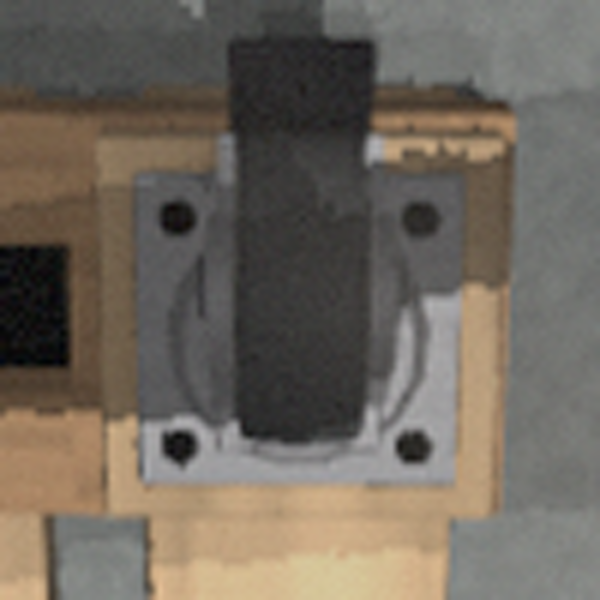

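arm_command(rot=[[0,0,-7],[0,0,-7],[0,0,-7],[0,0,-7],[0,0,-7]], slide=[[-30,18,5],[-32,20,5],[-32,20,5],[-32,20,0],[-32,20,0]], gripper=[85,85,85,85,85])

```text
clock: 14.88
eef_pos: [518.5, 214.4, 255.8]
tool_rot: [3.138, -0.008, -0.793]
force: [0.2, 1.3, -0.1]
width: 84.7
```

arm_command(rot=[[0,0,-7],[0,0,-7],[0,0,-7],[0,0,-2],[0,0,0]], slide=[[-32,22,0],[-32,22,0],[-32,22,0],[-32,22,0],[-5,0,0]], gripper=[85,85,85,85,85])

```text
clock: 15.3
eef_pos: [370.7, 309.2, 253.6]
tool_rot: [3.131, -0.004, -1.2]
force: [0.1, 0.5, -1.1]
width: 84.9
```

arm_command(rot=[[0,0,0],[0,0,0]], slide=[[0,0,-10],[0,0,0]], gripper=[85,85])

```text
clock: 15.47
eef_pos: [367.3, 311.2, 242.4]
tool_rot: [3.129, -0.003, -1.192]
force: [-0.1, 0.3, 0.0]
width: 84.9
```

Run:
```python
from h import *
s=telemetry.read_state(); print(s['clock'],s['eef_pos'],s['tool_rot'],s['qpos'].round(2))
im,d,c=snap('wrist','w8');P=cloud(d,c)
t=P[(P[...,2]>50)&(P[...,2]<85)&(d>0)&(abs(P[...,0]-369)<45)&(abs(P[...,1]-318)<45)]
print(np.percentile(t[:,2],98),[np.round(x,1) for x in cv2.minAreaRect(t[:,:2].astype(np.float32))])
```

```text
15.4667 [367.25723056 311.21639873 242.44022833] [ 3.12904475 -0.003151   -1.1921588 ] [-1.35  0.51  0.87  1.96 -0.49  0.91 -1.41]
69.48119336956937 [array([368.8, 318.4]), array([46.7, 30.3]), np.float64(19.4)]
```

View pics/w8.png

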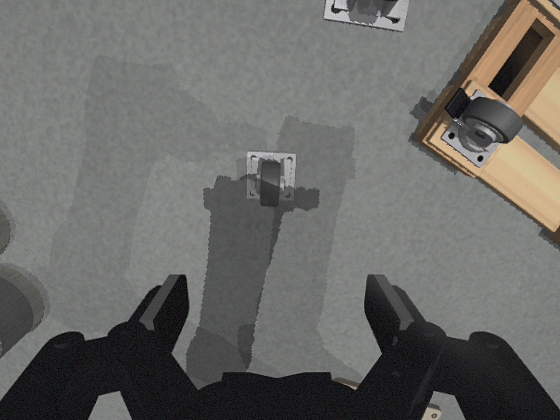

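arm_command(rot=[[0.3,-0.7,-2.6],[0,0,0],[0,0,0],[0,0,0],[0,0,0]], slide=[[2,7,-25],[0,0,-30],[0,0,-35],[0,0,-35],[0,0,-20]], gripper=[85,85,85,85,85])

```text
clock: 15.93
eef_pos: [383.9, 314.8, 97.8]
tool_rot: [-3.121, -0.0, -1.252]
force: [0.4, 0.1, 0.6]
width: 84.9
```

arm_command(rot=[[0,0,0],[0,0,0]], slide=[[0,0,-10],[0,0,0]], gripper=[85,85])

```text
clock: 16.1
eef_pos: [385.9, 309.8, 83.0]
tool_rot: [-3.126, -0.004, -1.26]
force: [0.1, 0.8, -1.0]
width: 84.8
```

arm_command(rot=[[-0.3,0.8,1.2],[0,0,0],[0,0,0]], slide=[[-17,8,0],[0,0,0],[0,0,0]], gripper=[85,85,85])

```text
clock: 16.35
eef_pos: [374.6, 313.7, 83.2]
tool_rot: [-3.139, -0.008, -1.248]
force: [0.3, 0.7, 0.4]
width: 85.1
```

arm_command(rot=[[0,0,0.5],[0,0,0],[0,0,0],[0,0,0],[0,0,0]], slide=[[-6,5,0],[0,0,-15],[0,0,-20],[0,0,-15],[0,0,0]], gripper=[85,85,85,85,85])

```text
clock: 16.77
eef_pos: [374.7, 320.5, 36.0]
tool_rot: [-3.126, -0.004, -1.242]
force: [0.1, -0.9, 0.1]
width: 84.9
```

arm_command(rot=[[-0.3,0.8,0],[0,0,0],[0,0,0],[0,0,0]], slide=[[-6,-2,-7],[0,0,0],[0,0,0],[0,0,0]], gripper=[85,85,85,85])

```text
clock: 17.1
eef_pos: [369.9, 318.9, 30.7]
tool_rot: [-3.139, -0.004, -1.243]
force: [0.3, -0.2, 1.4]
width: 85.1
```

arm_command(rot=[[0,0,0],[0,0,0],[0,0,0],[0,0,0],[0,0,0]], slide=[[-1,0,-2],[0,0,0],[0,0,0],[0,0,0],[0,0,0]], gripper=[50,20,20,20,20])

```text
clock: 17.52
eef_pos: [369.8, 319.9, 30.5]
tool_rot: [-3.136, -0.003, -1.242]
force: [0.4, 0.1, 0.3]
width: 28.6
```

arm_command(rot=[[0,0,0],[0,0,0],[0,0,0]], slide=[[0,0,0],[0,0,0],[0,0,0]], gripper=[20,20,20])

```text
clock: 17.77
eef_pos: [369.6, 319.9, 30.5]
tool_rot: [-3.136, -0.003, -1.242]
force: [0.6, 0.6, 0.2]
width: 29.0
```

arm_command(rot=[[0,0,0],[0,0,0],[0,0,0],[0,0,0],[0,0,0]], slide=[[0,0,20],[0,0,35],[0,0,35],[0,0,35],[0,0,35]], gripper=[20,20,20,20,20])

```text
clock: 18.18
eef_pos: [364.1, 314.9, 189.1]
tool_rot: [3.13, -0.011, -1.245]
force: [0.5, 1.4, -1.1]
width: 29.3
```

Run:
```python
from h import *
s=telemetry.read_state(); print(s['clock'],s['eef_pos'],s['tool_rot'],s['qpos'].round(2),s['width'])
im,d,c=snap('wrist','w9');P=cloud(d,c)
for u,v in [(240,256),(233,256),(314,256),(321,256)]: print(u,v,P[v,u].round(1))
a=cv2.resize(im[195:345,200:350,::-1],None,fx=4,fy=4,interpolation=cv2.INTER_CUBIC); cv2.imwrite('pics/z12.png',a)
```

```text
18.1833 [364.09967723 314.93591248 189.07374964] [ 3.12994654 -0.01117929 -1.24457683] [-1.32  0.59  0.82  2.02 -0.59  0.8  -1.39] 29.251359702470822
240 256 [357.9 335.1 164.9]
233 256 [354.9 338.9 161.6]
314 256 [371.6 294.  165.1]
321 256 [371.9 289.2 162.6]
```

View pics/z12.png

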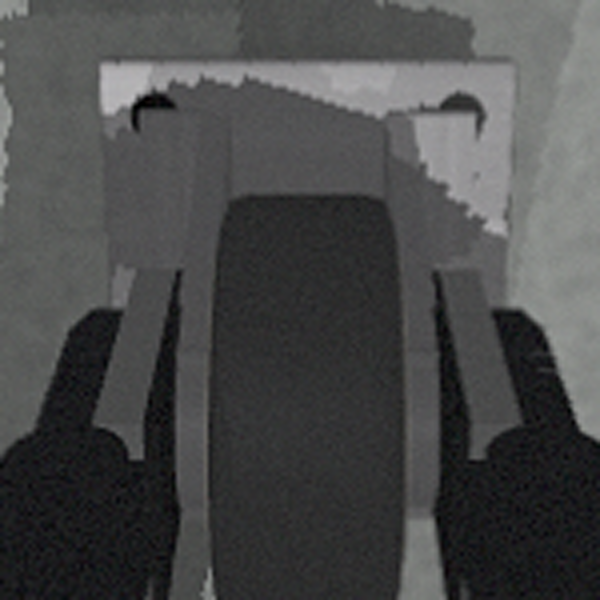

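Run:
```python
from h import *
im,d,c=load('w9'); w=onz(c,zm([(98,62),(518,62)],200,195,4),162.5); m=w.mean(0)-[364.1,314.94,189.1]
y=-1.2446; tx=np.array([np.cos(y),np.sin(y)]); ty=np.array([np.sin(y),-np.cos(y)])
e=w[1]-w[0]; print(np.linalg.norm(e),np.degrees(np.arctan2(e[1],e[0])),np.degrees(y),m[:2]@tx,m[:2]@ty)
```

```text
59.28095231625234 -71.55482695667385 -71.31032718198226 0.47045989279476785 -27.882463541950038
```

arm_command(rot=[[0.3,-0.3,6.5],[0,0,6.5],[0,0,6.5],[0,0,6.5],[0,0,6.5]], slide=[[16,-30,5],[16,-32,5],[16,-32,0],[14,-34,0],[14,-34,0]], gripper=[20,20,20,20,20])

```text
clock: 18.65
eef_pos: [442.6, 161.2, 207.6]
tool_rot: [-3.13, -0.001, -0.631]
force: [0.7, -0.6, -0.9]
width: 28.7
```

arm_command(rot=[[0,0,6],[0,0,6],[0,0,6],[0,0,6],[0,0,0]], slide=[[6,-36,0],[6,-36,0],[6,-36,0],[4,-36,0],[4,-30,0]], gripper=[20,20,20,20,20])

```text
clock: 19.07
eef_pos: [470.2, -22.3, 207.6]
tool_rot: [-3.128, -0.004, -0.185]
force: [0.1, 0.3, -0.6]
width: 29.2
```

arm_command(rot=[[0,0,0],[0,0,0]], slide=[[0,-20,0],[0,0,0]], gripper=[20,20])

```text
clock: 19.23
eef_pos: [470.2, -51.9, 208.0]
tool_rot: [-3.132, -0.007, -0.196]
force: [-0.4, 0.1, -0.9]
width: 29.1
```

arm_command(rot=[[-0.5,0.4,1.5],[0,0,0],[0,0,0],[0,0,0],[0,0,0]], slide=[[-3,-30,-10],[0,-15,-25],[0,0,-30],[0,0,-25],[0,0,0]], gripper=[20,20,20,20,20])

```text
clock: 19.65
eef_pos: [468.2, -100.0, 116.1]
tool_rot: [-3.141, -0.007, -0.172]
force: [-1.8, 0.6, -0.5]
width: 29.3
```

arm_command(rot=[[0,0,0],[0,0,0]], slide=[[0,0,-5],[0,0,0]], gripper=[20,20])

```text
clock: 19.82
eef_pos: [467.4, -99.3, 110.6]
tool_rot: [-3.141, -0.004, -0.172]
force: [-1.6, 0.3, -1.4]
width: 28.8
```

arm_command(rot=[[0,0.2,0.3],[0,0,0],[0,0,0],[0,0,0],[0,0,0]], slide=[[0,-2,-10],[0,0,-10],[0,0,-8],[0,0,0],[0,0,0]], gripper=[20,20,20,20,20])

```text
clock: 20.23
eef_pos: [470.6, -100.0, 83.2]
tool_rot: [-3.141, -0.007, -0.163]
force: [0.5, 0.5, -0.6]
width: 29.1
```

arm_command(rot=[[0,0,0],[0,0,0],[0,0,0],[0,0,0]], slide=[[0,0,-3],[0,0,-2],[0,0,0],[0,0,0]], gripper=[20,20,20,20])

```text
clock: 20.57
eef_pos: [471.1, -99.9, 78.2]
tool_rot: [-3.141, -0.008, -0.163]
force: [0.1, 0.4, -1.6]
width: 29.2
```

arm_command(rot=[[0,0.3,0],[0,0,0],[0,0,0],[0,0,0],[0,0,0]], slide=[[-4,-1,-1],[0,0,-2],[0,0,-2],[0,0,-1],[0,0,-1]], gripper=[20,20,20,20,20])

```text
clock: 20.98
eef_pos: [467.1, -101.3, 75.5]
tool_rot: [-3.139, -0.006, -0.164]
force: [-0.7, 0.4, 8.3]
width: 29.1
```

Contact felt at the expected height; release and rise.

arm_command(rot=[[0,0,0],[0,0,0],[0,0,0],[0,0,0],[0,0,0]], slide=[[0,0,1],[0,0,0],[0,0,0],[0,0,3],[0,0,10]], gripper=[70,70,70,70,70])

```text
clock: 21.4
eef_pos: [466.6, -101.5, 89.4]
tool_rot: [-3.139, -0.005, -0.164]
force: [0.2, 0.6, 0.0]
width: 70.0
```

arm_command(rot=[[0,0,0],[0,0,0],[0,0,0],[0,0,0],[0,0,0]], slide=[[0,0,30],[0,0,35],[0,0,35],[0,0,35],[0,0,10]], gripper=[85,85,85,85,85])

```text
clock: 21.82
eef_pos: [463.2, -101.7, 238.4]
tool_rot: [-3.14, 0.004, -0.166]
force: [0.2, 0.6, 0.3]
width: 85.1
```

Run:
```python
from h import *
s=telemetry.read_state(); print(s['clock'],s['eef_pos'],s['tool_rot'],s['qpos'].round(2))
im,d,c=snap('wrist','w10')
a=cv2.resize(im[150:250,230:330,::-1],None,fx=6,fy=6,interpolation=cv2.INTER_CUBIC); cv2.imwrite('pics/z13.png',a)
```

```text
21.8167 [ 463.16897404 -101.73721478  238.44072518] [-3.14018924  0.00400341 -0.16610003] [-0.22  0.41  0.52  1.99 -0.28  0.81  0.3 ]
```

View pics/z13.png

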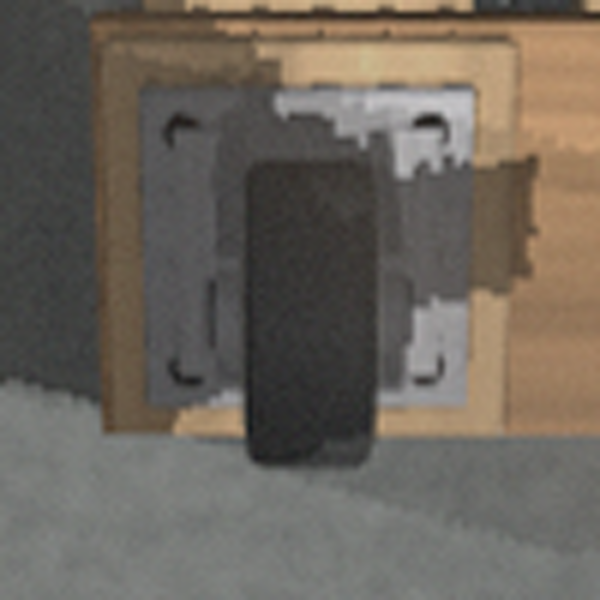

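arm_command(rot=[[0,0,-5],[0,0,-5],[0,0,-5],[0,0,-4],[0,0,0]], slide=[[6,-36,0],[6,-36,0],[6,-38,0],[6,-38,0],[0,-30,0]], gripper=[85,85,85,85,85])

```text
clock: 22.28
eef_pos: [489.6, -274.2, 238.6]
tool_rot: [-3.131, 0.004, -0.493]
force: [0.5, 0.2, 0.3]
width: 84.8
```

arm_command(rot=[[0,0,0],[0,0,0]], slide=[[0,0,-15],[0,0,-15]], gripper=[85,85])

```text
clock: 22.45
eef_pos: [489.2, -285.0, 209.4]
tool_rot: [-3.137, -0.004, -0.503]
force: [0.0, 0.8, 0.5]
width: 85.2
```

Run:
```python
from h import *
s=telemetry.read_state(); print(s['clock'],s['eef_pos'],s['tool_rot'],s['qpos'].round(2))
im,d,c=snap('wrist','w11');P=cloud(d,c)
t=P[(P[...,2]>50)&(P[...,2]<85)&(d>0)&(abs(P[...,0]-487)<45)&(abs(P[...,1]+301)<45)]
print(np.percentile(t[:,2],98),[np.round(x,1) for x in cv2.minAreaRect(t[:,:2].astype(np.float32))])
```

```text
22.45 [ 489.24466193 -285.00631772  209.4396342 ] [-3.13722105 -0.00436515 -0.50336163] [ 0.12  0.59  0.57  1.8  -0.41  0.87  0.37]
69.32406405350987 [array([ 486.8, -301.6]), array([46.9, 31.4]), np.float64(61.7)]
```

View pics/w11.png

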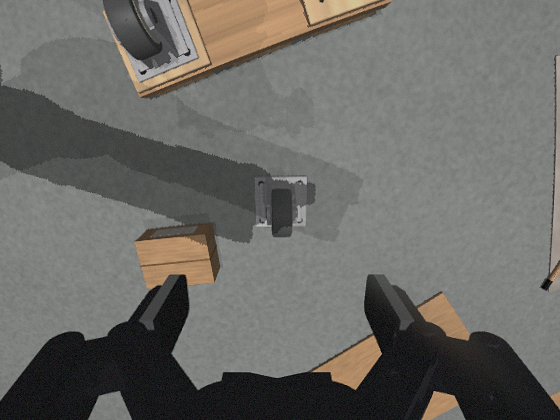

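arm_command(rot=[[0,0,0.4],[0,0,0],[0,0,0],[0,0,0],[0,0,0]], slide=[[-2,-16,-20],[0,0,-30],[0,0,-30],[0,0,-20],[0,0,0]], gripper=[85,85,85,85,85])

```text
clock: 22.92
eef_pos: [484.3, -300.0, 101.6]
tool_rot: [-3.138, 0.003, -0.496]
force: [-0.1, 0.2, 0.3]
width: 85.1
```

arm_command(rot=[[0,0,0],[0,0,0],[0,0,0],[0,0,0],[0,0,0]], slide=[[2,-2,-15],[0,0,-20],[0,0,-20],[0,0,-10],[0,0,0]], gripper=[85,85,85,85,85])

```text
clock: 23.33
eef_pos: [487.9, -300.8, 37.0]
tool_rot: [-3.137, 0.002, -0.494]
force: [0.0, -1.0, 0.6]
width: 85.0
```

arm_command(rot=[[0,0,0],[0,0,0],[0,0,0]], slide=[[-1,-1,-7],[0,0,-2],[0,0,0]], gripper=[85,85,85])

```text
clock: 23.58
eef_pos: [488.4, -302.3, 29.9]
tool_rot: [-3.137, -0.001, -0.493]
force: [-0.2, 0.7, -0.4]
width: 85.0
```

arm_command(rot=[[0,0,0],[0,0,0],[0,0,0],[0,0,0],[0,0,0]], slide=[[0,0,0],[0,0,0],[0,0,0],[0,0,0],[0,0,0]], gripper=[50,20,20,20,20])

```text
clock: 24.0
eef_pos: [489.9, -303.3, 33.1]
tool_rot: [-3.137, -0.005, -0.493]
force: [0.9, -1.7, -2.6]
width: 28.8
```

arm_command(rot=[[0,0,0],[0,0,0],[0,0,0]], slide=[[0,0,0],[0,0,0],[0,0,0]], gripper=[20,20,20])

```text
clock: 24.25
eef_pos: [489.9, -303.2, 33.2]
tool_rot: [-3.137, -0.005, -0.492]
force: [-0.6, 0.1, -1.7]
width: 29.0
```

arm_command(rot=[[0,0,0],[0,0,0],[0,0,0],[0,0,0],[0,0,0]], slide=[[0,0,20],[0,0,35],[0,0,35],[0,0,35],[0,0,35]], gripper=[20,20,20,20,20])

```text
clock: 24.67
eef_pos: [482.6, -297.9, 189.1]
tool_rot: [-3.136, 0.017, -0.493]
force: [0.0, -0.5, -1.8]
width: 28.7
```

Run:
```python
from h import *
s=telemetry.read_state(); print(s['clock'],s['eef_pos'],s['tool_rot'],s['qpos'].round(2),s['width'])
im,d,c=snap('wrist','w12')
a=cv2.resize(im[195:345,200:350,::-1],None,fx=4,fy=4,interpolation=cv2.INTER_CUBIC); cv2.imwrite('pics/z14.png',a)
```

```text
24.6667 [ 482.5886965  -297.91411593  189.07111784] [-3.13610128  0.01706738 -0.49332314] [ 0.16  0.63  0.55  1.79 -0.42  0.86  0.42] 28.701727954906993
```

View pics/z14.png

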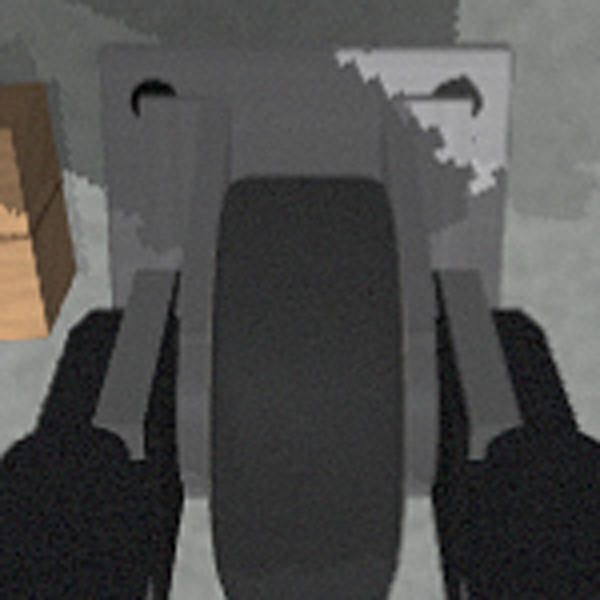

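arm_command(rot=[[-0.4,-0.8,4],[0,0,4],[0,0,4],[0,0,4],[0,0,2]], slide=[[25,28,2],[26,28,2],[26,28,0],[26,28,0],[26,28,0]], gripper=[20,20,20,20,20])

```text
clock: 25.13
eef_pos: [612.3, -168.6, 206.2]
tool_rot: [3.138, -0.02, -0.188]
force: [0.3, -1.3, -2.1]
width: 29.1
```

arm_command(rot=[[0,0,0],[0,0,0],[0,0,0]], slide=[[15,15,0],[0,0,-10],[0,0,-10]], gripper=[20,20,20])

```text
clock: 25.38
eef_pos: [635.8, -140.5, 185.0]
tool_rot: [-3.138, -0.026, -0.17]
force: [-1.0, -0.6, -2.3]
width: 28.8
```

arm_command(rot=[[0,1.3,0],[0,0,0],[0,0,0],[0,0,0],[0,0,0]], slide=[[-2,10,-15],[0,0,-25],[0,0,-25],[0,0,-15],[0,0,0]], gripper=[20,20,20,20,20])

```text
clock: 25.8
eef_pos: [626.2, -131.1, 94.5]
tool_rot: [3.14, 0.011, -0.176]
force: [-1.3, 0.3, -2.3]
width: 28.9
```

arm_command(rot=[[0,-0.5,0.5],[0,0,0],[0,0,0],[0,0,0],[0,0,0]], slide=[[7,1,-4],[0,0,-3],[0,0,0],[0,0,0],[0,0,0]], gripper=[20,20,20,20,20])

```text
clock: 26.22
eef_pos: [631.7, -132.8, 86.5]
tool_rot: [3.139, 0.005, -0.172]
force: [0.5, 0.0, -1.7]
width: 29.0
```

arm_command(rot=[[0,-0.3,0.3],[0,0,0],[0,0,0],[0,0,0]], slide=[[3,3,-3],[0,0,-3],[0,0,-1],[0,0,0]], gripper=[20,20,20,20])

```text
clock: 26.55
eef_pos: [636.7, -129.8, 81.5]
tool_rot: [3.141, -0.005, -0.166]
force: [-0.1, -0.1, -1.7]
width: 28.8
```

arm_command(rot=[[0,0,0],[0,0,0],[0,0,0],[0,0,0]], slide=[[-2,0,-2],[0,0,-2],[0,0,-2],[0,0,-1]], gripper=[20,20,20,20])

```text
clock: 26.88
eef_pos: [634.8, -129.9, 78.1]
tool_rot: [-3.141, -0.006, -0.166]
force: [-1.0, 1.5, 1.1]
width: 29.1
```

arm_command(rot=[[0,0,0],[0,0,0]], slide=[[0,0,-2],[0,0,-1]], gripper=[20,20])

```text
clock: 27.05
eef_pos: [634.8, -129.9, 78.0]
tool_rot: [-3.14, -0.007, -0.166]
force: [-1.4, 1.3, 2.4]
width: 28.8
```

arm_command(rot=[[0,0,0],[0,0,0],[0,0,0],[0,0,0],[0,0,0]], slide=[[0,0,0],[0,0,0],[0,0,0],[0,0,3],[0,0,10]], gripper=[70,70,70,70,70])

```text
clock: 27.47
eef_pos: [634.2, -130.1, 90.1]
tool_rot: [-3.14, -0.006, -0.166]
force: [-0.0, -0.1, -1.0]
width: 69.8
```

arm_command(rot=[[0,0,0],[0,0,0],[0,0,0],[0,0,0],[0,0,0]], slide=[[0,0,30],[0,0,35],[0,0,35],[0,0,35],[0,0,10]], gripper=[85,85,85,85,85])

```text
clock: 27.88
eef_pos: [631.2, -130.2, 241.1]
tool_rot: [-3.141, 0.0, -0.168]
force: [1.3, -1.0, -0.4]
width: 85.3
```

Run:
```python
from h import *
s=telemetry.read_state(); print(s['clock'],s['eef_pos'],s['force'])
im,d,c=snap('wrist','w13');snap('scene','s13')
a=cv2.resize(im[150:250,230:330,::-1],None,fx=6,fy=6,interpolation=cv2.INTER_CUBIC); cv2.imwrite('pics/z15.png',a)
```

```text
27.8833 [ 631.19518265 -130.17559033  241.05021014] [ 1.31000691 -1.03577317 -0.41291694]
```

View pics/z15.png

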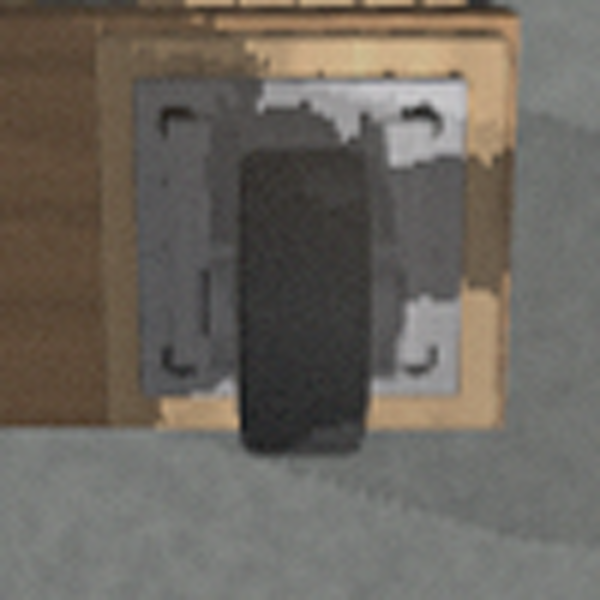

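View pics/s13.png

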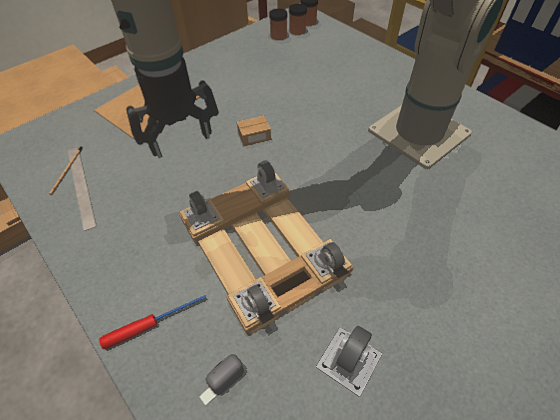

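arm_command(rot=[[0,0,0],[0,0,0],[0,0,0]], slide=[[0,0,20],[0,0,0],[0,0,0]], gripper=[85,85,85])

```text
clock: 28.23
eef_pos: [628.7, -128.4, 256.9]
tool_rot: [-3.14, 0.007, -0.167]
force: [-1.5, -0.3, -0.8]
width: 84.8
```

Run:
```python
from h import *
im,d,c=snap('scene','s14');P=cloud(d,c)
m=((P[...,2]>95)&(P[...,2]<125)&(d>0)&(P[...,0]>420)&(P[...,0]<720)&(abs(P[...,1])<240)).astype(np.uint8)
k,l,st,ce=cv2.connectedComponentsWithStats(m)
for i in range(1,k):
    if st[i,4]>40: q=P[l==i]; print(ce[i].round(),np.median(q,0).round(1),np.percentile(q[:,2],98).round(1))
a,_,_=load('scene0')
for n,(x0,x1,y0,y1) in {'big':(315,385,325,395),'box':(235,272,115,145)}.items():
    print(n,'mean abs diff',np.abs(a[y0:y1,x0:x1].astype(int)-im[y0:y1,x0:x1]).mean().round(2))
ctrl.finish_job(); print(telemetry.read_state()['clock'])
```

```text
[266. 168.] [472.7 -95.8 107.6] 114.8
[197. 200.] [ 638.1 -121.9  108. ] 115.1
[333. 253.] [517.7 157.4 108.5] 115.3
[257. 297.] [681.3 132.7 108.5] 115.5
big mean abs diff 13.48
box mean abs diff 11.68
the job is handed in; nothing more can be done
the job is handed in; nothing more can be done
```

The four castors are on the dolly's corner blocks and the job is handed in at about 28 s, with no verdict reported. The two swivel castors are at the slot end. The two fixed castors are at the plain end, rolling along the dolly.

- **Centring:** Wrist close-ups after each release show every plate about 2–3 mm or less off its block centre and square. The slack on the first swivel and the first fixed castor was about 2 mm.
- **Height:** The final scene depth puts all four wheel tops at about 115 mm, against 45 + 70 mm expected, so they sit flat and upright.
- **Release:** The gripper is open and clear above the dolly.

Two checks were less clean:

- **Block height by triangulation:** The top and scene views gave 41–42 mm for the block tops, against the stated 45 mm. The contact heights on lowering agreed with 45 mm.
- **Big castor and screw box:** In the last scene picture both look to be where they started, and I never felt contact near them. My before/after pixel difference was not near zero (13 and 12 grey levels). I put that down to noise and changed shadows, and did not measure their positions again.

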